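# Hang the loupe headset on the bench rail

## Task

The watchmaker has finished: take the headset that carries the magnifying loupe and hang it over the steel bar of the low rail, like a hat on a rack, with its headband arching squarely across the bar between the two posts and a temple pad hanging on each side. Either way round will do. Let go of it there, and leave the ear defenders standing where they are.

Things in the scene. Friction and masses are not known exactly. Their poses are not given: they have to be found in the camera images.
- loupe_box (a point): Centre of the grey battery box on the crown of the loupe headset: the place to grip. The box is 40 mm along x, 26 mm along y, 36 mm high. Under it the band is 24 mm wide (y) and 5 mm thick; its underside is 23 mm below this point, flat 16 mm either side along x, then curving down. Axes: x along the arch's width, towards the loupe; y across the band; z up. Pad undersides are 131 mm below this point.
- loupe: The loupe headset, 150 to 230 g: a rigid black arch standing on two rubber temple pads, centred 72 mm either side along x, 14 mm thick (x), 44 mm wide (y), 46 mm high, 130 mm clear between. The loupe, a black barrel 32 mm across, sticks out of one pad along +x to 117 mm from the middle. Balanced, so it hangs upright. Origin midway between the pads, level with their undersides; axes as loupe_box.
- rail_mid (a point): Middle of the bar of the steel rail fixed on the table, on the bar's axis, 150 mm above the table. The bar is round, 14 mm thick (top at 157 mm) and 320 mm long, on a post at each end with a flat foot 100 by 34 mm; post tops reach 164 mm. y runs along the bar, x level across it, z up.
- muffs: The ear defenders, the other headset on the bench, to be left alone: a similar black arch, 184 mm wide and 129 mm high, standing on two thick cups, each 60 mm wide and 74 mm high; no box on the crown and no loupe. Origin on the table, midway between the cups; x along the width of the arch, z up.
Not all that is in view belongs to the job. Leave any green look-alike of the loupe alone.

How it is judged (in metres and radians):
At the end, for the whole second after the job is handed in: The loupe headset hangs at rest over the bar between the posts: battery box above the bar, within 22 mm of it sideways, within 130 mm of its middle along it and 20 to 42 mm above its axis; upright within 17 degrees and square to the bar within 20 degrees (either way round) (x of loupe_box in the frame of rail_mid between -0.022 and 0.022 m and y of loupe_box in the frame of rail_mid between -0.13 and 0.13 m and z of loupe_box in the frame of rail_mid between 0.02 and 0.042 m and angle between loupe_box's own z axis and vertical below 0.3 rad and angle between the x axis of loupe_box and the x axis of rail_mid, either way round below 0.35 rad and linear speed of loupe below 0.03 m/s and angular speed of loupe below 0.3 rad/s); the robot touches nothing.
It fails at once if the ear defenders are moved more than 30 mm or tipped over (distance of muffs from where it was at the start of the episode above 0.03 m or angle between muffs's own z axis and vertical above 0.4 rad).
It also fails if it takes over 38 s, if anything falls off the work surface, if the arm or the gripper's body presses on something with over 40 N, if the wrist force passes 120 N, or if a joint passes its speed limit or range.

## Robot

A 6-joint arm with a two-finger parallel gripper is mounted at the origin on the work surface. World frame = base frame: x ahead of the robot, y to its left, z up, the work surface at z = 0. Lengths are in m, angles in degrees, forces in N, time in s.
With the tool pointing down it reaches from about 0.3 to 0.75 m from the base axis. Payload 8.5 kg.
Tool frame: the origin (TCP) lies midway between the tips of the shut fingers; the grasp point (between the pads) lies env.tcp_to_grasp behind it (env.tcp_to_grasp is the distance from the TCP to the grasp point, in m); z points along the fingers, y is the line along which they close (so a half turn about z gives the same grasp; the last joint's range is limited). The gripper opens to 85 mm and grips with 20 to 120 N. Pads are 22 mm wide; open, the fingers measure 114 mm over their backs; the gripper's body (76 mm by 85 mm) begins 54 mm behind the grasp point. The pads swing forward as they close: fully open they stand 13 mm farther back than shut.
Start: joints at [51.32, 21.807, 74.336, -0, 83.858, -12.336], TCP at [0.244, 0.493, 0.231] pointing down, gripper open.
Joint ranges: [-178.18, 178.18], [-50.72, 133.34], [12.68, 142.11], [-81.47, 261.47], [9.98, 163.14], [-165.26, 165.26]. Speed limits (degrees/s): [136.94, 136.94, 180, 180, 180, 180].

## Interface

Orientations are given as a 3x3 rotation matrix whose columns are the frame's x, y, z axes.
In Python, from rig import observe, optics, job, env gives the robot as it stands. The module is installed in compiled form; this text tells all that it offers.
- The arm moves only by the shell command python3 -m jog 'ROWS' [FORCE]. ROWS is JSON, a list of rows, each a list of 7 numbers: the turn, a rotation vector about the tool's x, y, z in rad, then the shift along the tool's x, y, z in m, then the opening in per cent of the stroke, from 0 (shut) to 100 (fully open). A call has 1 to 10 rows; each row shifts and turns the commanded pose from where the row before left it, along the tool's axes as they then stand; what a row does not reach is not made up. A row lasts 1/8 s, in which the tool goes at most 62.5 mm and 10.7 degrees, less where a joint would pass 70% of its speed; a pose out of reach is approached as far as the arm can. A call is refused whole if a number of a shift passes 0.0625 or a number of a turn 0.188, either way. A call with a gripper value outside its range is refused whole. The fingers move at their own pace and stop on an object; FORCE is the grip in N (left out, the last holds). Time passes only in rows, so rows that do not move let the fingers close. It gives the time, the measured TCP pose, the force, the opening and the grip force at its end, in the units of the state.
- observe(): the state, without advancing time (a new reading comes with each control period).
- optics.get_image(name): name is "side" or "top"; returns a dict with "pixels" (420x560x3 uint8, red, green, blue), "mtx" (3x3 intrinsics, pixels), "dist_coeffs" ([k1, k2, p1, p2, k3] as OpenCV has them; the pictures are not rectified), "rvec" (rotation vector, rad) and "tvec" (3), from world to camera coordinates, as OpenCV has them. Camera axes: x right, y down, z forward; pixel columns grow to the right and rows downward; lengths in m; the calibration is good to about 2 mm. A picture is of the moment at which its call begins. There is no depth.
- job.close_job(): hands the job in; it is judged then, once.
The state is a dict: "time_s": time; "q": joint angles; "qvel": joint speeds; "joint_efforts": joint torques, N m; "position": TCP position; "tool_rot": TCP orientation; "ft_force": force on the tool from outside, world axes, zero at the start; "wrist_torque": the same for the moment, N m; "grip_width": finger opening in m; "gripper_force": force on a finger pad.
Only numpy, scipy, OpenCV 4.12 (cv2) and the standard library are available. Lean on these libraries where they do the work, as an engineer would, in place of code of your own. Each camera call takes 0.05 s, during which the arm holds its last target. There are 200 camera calls.

## Working session

There is one attempt and no reset: what is moved stays moved. The work goes in short steps, Python scripts to look and compute and a shell command to move; the robot and the scene stay as the last step left them, time stands still between calls to the robot, and variables do not carry over. Pictures are saved under pics/ and viewed, at most 10 in all, crops included, and the job is handed in when it is done.

```bash
mkdir -p pics; cat > h.py <<'E'
import numpy as np, cv2
from rig import observe, optics, job, env
def grab(n):
    d=optics.get_image(n); d={k:np.array(v) for k,v in d.items()}; return d
def save(d,f): cv2.imwrite('pics/'+f,d['pixels'][:,:,::-1])
def ray(d,u,v):
    p=cv2.undistortPoints(np.array([[[u,v]]],float),d['mtx'],d['dist_coeffs'])[0,0]
    R=cv2.Rodrigues(d['rvec'].astype(float))[0]; t=d['tvec'].reshape(3)
    return -R.T@t, R.T@np.array([p[0],p[1],1.])
def onz(d,u,v,z):
    c,r=ray(d,u,v); return c+r*(z-c[2])/r[2]
def two(a,pa,b,pb):
    c1,r1=ray(a,*pa);c2,r2=ray(b,*pb)
    s=np.linalg.lstsq(np.c_[r1,-r2],c2-c1,rcond=None)[0]
    p,q=c1+r1*s[0],c2+r2*s[1]; return (p+q)/2,np.linalg.norm(p-q)
def proj(d,P): return cv2.projectPoints(np.array(P,float).reshape(-1,3),d['rvec'].astype(float),d['tvec'].astype(float),d['mtx'],d['dist_coeffs'])[0].reshape(-1,2)
E
python3 - <<'E'
from h import *
a=grab('top');b=grab('side');save(a,'top0.png');save(b,'side0.png')
s=observe();print(s,env.tcp_to_grasp)
for d in(a,b): print(ray(d,280,210))
E
```

```text
{'time_s': 0.1, 'q': array([ 5.13192314e+01,  2.18371344e+01,  7.43778009e+01, -1.55844917e-04,
        8.38572244e+01, -1.23351548e+01]), 'qvel': array([-0.06638337, -0.1665911 , -0.07671712,  0.06038851, -0.06867834,
        0.04320638]), 'joint_efforts': array([ 3.81824895e-03, -4.49221301e+01, -2.31656170e+01, -1.42198483e-04,
        3.64124062e-03,  3.75044192e-05]), 'position': array([0.24392005, 0.4926762 , 0.23078884]), 'tool_rot': array([[-8.96133438e-01,  4.43784007e-01, -7.85003267e-04],
       [ 4.43784622e-01,  8.96132936e-01, -9.84845689e-04],
       [ 2.66408516e-04, -1.23092553e-03, -9.99999207e-01]]), 'ft_force': array([-0.18971721, -0.33034677,  0.26860116]), 'wrist_torque': array([-0.00539714,  0.00119191,  0.0082721 ]), 'gripper_force': 0.0, 'grip_width': 0.08499587386965851} 0.0187
(array([ 0.28305912, -0.05837107,  1.0707779 ]), array([ 0.15069692, -0.0326957 , -0.98822265]))
(array([ 0.0532952 , -0.61751402,  0.87956157]), array([ 0.36465405,  0.54055695, -0.75831681]))
```

View pics/top0.png

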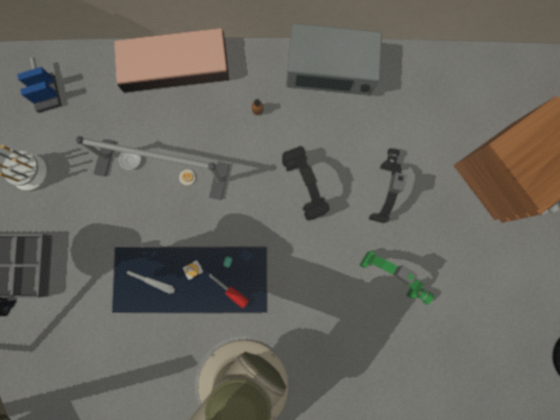

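View pics/side0.png

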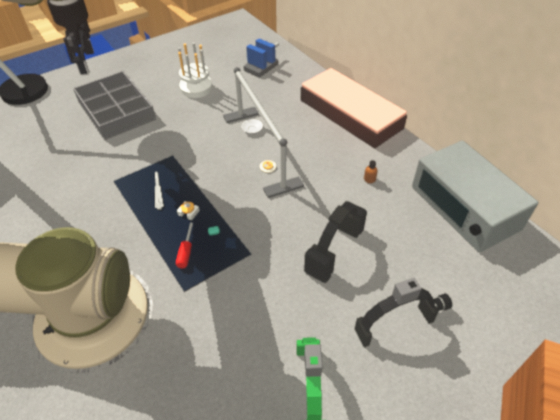

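The top view shows the rail from (80,140) to (212,165), the muffs at (306,183), the loupe headset with its box at about (398,178) and barrel at (393,155), and the green look-alike at (400,278). In the side view the box is at (408,290), and the bar runs from (238,72) to (283,142).

```bash
python3 - <<'E'
from h import *
a=cv2.imread('pics/top0.png');b=cv2.imread('pics/side0.png')
c=lambda i,x,y,w,h,s:cv2.resize(i[y:y+h,x:x+w],(w*s,h*s),interpolation=cv2.INTER_CUBIC)
o=np.zeros((600,800,3),np.uint8)
o[:300,:300]=c(a,355,140,75,100,4)[:300,:300]   # top headset origin 355,140 x4
o[:400,300:700]=c(b,350,265,100,100,4)          # side headset origin 350,265 x4
o[400:600,0:450]=c(a,70,120,150,67,3)[:200]     # top rail x3
o[300:400,:300]=0
o[400:600,460:760]=c(b,215,60,100,100,3)[:200]  
cv2.imwrite('pics/crop0.png',o)
E
```

```text
(no output)
```

View pics/crop0.png

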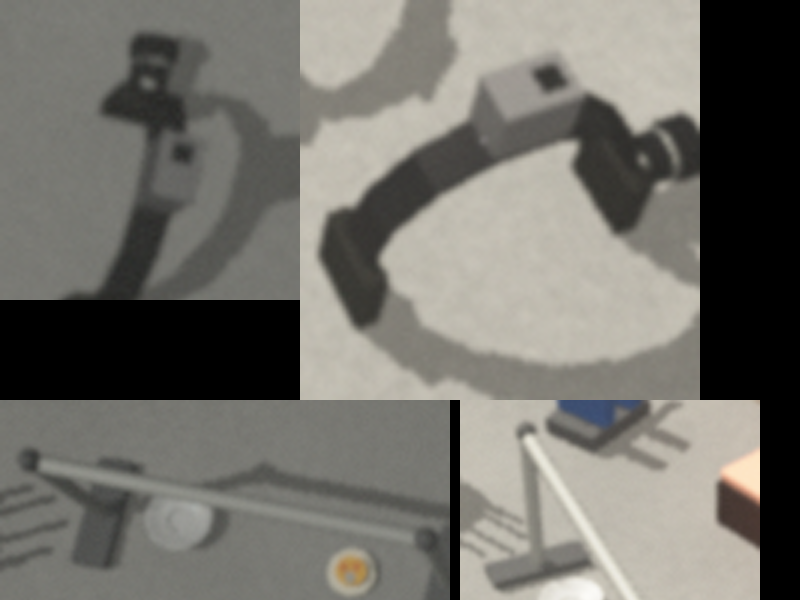

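The crops show the box top face: side-crop corners (480,78), (558,52), (585,92), (500,122), and top-crop face around (178,170). The dark button and loupe are at the +x end.

```bash
python3 - <<'E'
from h import *
a=grab('top');b=grab('side')
S=[(480,78),(558,52),(585,92),(500,122)]
P=np.array([onz(b,350+(x-300)/4,265+y/4,.149) for x,y in S]);print('side',P.round(4),P.mean(0))
T=[(160,133),(206,138),(196,208),(152,202)]
Q=np.array([onz(a,355+x/4,140+y/4,.149) for x,y in T]);print('top',Q.round(4),Q.mean(0))
v=(P[1]-P[0]+P[2]-P[3]);print('yaw side',np.degrees(np.arctan2(v[1],v[0])))
v=(Q[0]-Q[3]+Q[1]-Q[2]);print('yaw top',np.degrees(np.arctan2(v[1],v[0])))
# rail ends: post tops
for h in(.15,.157):
  E=np.array([onz(a,70+x/3,120+(y-400)/3,h) for x,y in[(45,464),(412,536)]])
  F=np.array([onz(b,*p,h) for p in[(238,72),(283,142)]])
  for M in(E,F):
    d=M[1]-M[0];print('rail',h,M.round(4).tolist(),M.mean(0).round(4),np.linalg.norm(d),np.degrees(np.arctan2(d[1],d[0])))
# loupe barrel direction
E
```

```text
side [[ 0.4729 -0.3573  0.149 ]
 [ 0.511  -0.3673  0.149 ]
 [ 0.5058 -0.3889  0.149 ]
 [ 0.4645 -0.3785  0.149 ]] [ 0.48856135 -0.37300743  0.149     ]
top [[ 0.5099 -0.3591  0.149 ]
 [ 0.5069 -0.3863  0.149 ]
 [ 0.4651 -0.378   0.149 ]
 [ 0.4687 -0.3522  0.149 ]] [ 0.48764557 -0.36889095  0.149     ]
yaw side -14.389268415465274
yaw top -10.385659850840076
rail 0.15 [[0.5891, 0.3707, 0.15], [0.529, 0.0792, 0.15]] [0.559  0.2249 0.15  ] 0.2976099977786869 -101.65338433576895
rail 0.15 [[0.5906, 0.3739, 0.15], [0.5272, 0.069, 0.15]] [0.5589 0.2215 0.15  ] 0.311406043575051 -101.7479338051524
rail 0.157 [[0.5868, 0.3674, 0.157], [0.5271, 0.0782, 0.157]] [0.5569 0.2228 0.157 ] 0.29534748693416146 -101.65338433576898
rail 0.157 [[0.5855, 0.3644, 0.157], [0.5227, 0.0625, 0.157]] [0.5541 0.2134 0.157 ] 0.30841816372583936 -101.74793380515237
```

Box estimate is (0.488, -0.371), yaw about -12.5°. The rail middle is (0.559, 0.223) with its x axis at -11.7°, so almost no carry rotation is needed. I turn the tool by -0.24 rad and travel above the box.

```bash
python3 -m jog '[[0,0,-0.12,0,0,-0.015,100],[0,0,-0.12,0,0,-0.005,100],[0,0,0,-0.024,-0.044,0,100],[0,0,0,-0.024,-0.044,0,100],[0,0,0,-0.024,-0.044,0,100],[0,0,0,-0.024,-0.044,0,100],[0,0,0,-0.024,-0.044,0,100],[0,0,0,-0.024,-0.044,0,100],[0,0,0,-0.024,-0.044,0,100],[0,0,0,-0.024,-0.044,0,100]]' 60
python3 -m jog '[[0,0,0,-0.024,-0.044,0,100],[0,0,0,-0.024,-0.044,0,100],[0,0,0,-0.024,-0.044,0,100],[0,0,0,-0.024,-0.044,0,100],[0,0,0,-0.024,-0.044,0,100],[0,0,0,-0.024,-0.044,0,100],[0,0,0,-0.024,-0.044,0,100],[0,0,0,-0.024,-0.044,0,100],[0,0,0,-0.024,-0.044,0,100],[0,0,0,0,0,0,100]]'
```

```text
time_s: 1.45
position: [0.3548, 0.1059, 0.2514]
tool_rot: [[-0.976, 0.218, 0.0], [0.218, 0.976, 0.0], [-0.0, 0.0, -1.0]]
ft_force: [0.5, -0.3, 0.3]
grip_width: 0.0854
gripper_force: 0.0
time_s: 2.7
position: [0.4792, -0.3288, 0.2499]
tool_rot: [[-0.975, 0.221, -0.001], [0.221, 0.975, 0.001], [0.001, 0.001, -1.0]]
ft_force: [-1.0, 0.9, 0.6]
grip_width: 0.0852
gripper_force: 0.0
```

```bash
python3 -m jog '[[0,0,0,-0.018,-0.039,0,100],[0,0,0,0,0,0.035,100],[0,0,0,0,0,0.035,100],[0,0,0,0,0,0,100]]'
python3 - <<'E'
from h import *
a=grab('top');b=grab('side');s=observe();p=s['position'];print(p)
c=lambda i,x,y,w,h,k:cv2.resize(i[y:y+h,x:x+w,::-1],(w*k,h*k),interpolation=cv2.INTER_CUBIC)
o=np.zeros((560,800,3),np.uint8)
o[:,:400]=c(a['pixels'],345,120,100,140,4); o[:,400:]=c(b['pixels'],360,230,100,140,4)
cv2.imwrite('pics/near.png',o)
print(proj(a,p),proj(b,p))
E
```

```text
time_s: 3.2
position: [0.4875, -0.3666, 0.1793]
tool_rot: [[-0.976, 0.218, -0.004], [0.218, 0.976, 0.004], [0.005, 0.003, -1.0]]
ft_force: [-0.4, 0.5, 0.8]
grip_width: 0.0854
gripper_force: 0.0
[ 0.4885717  -0.36791259  0.18272049]
[[403.96866589 178.88271688]] [[409.37214877 273.91357086]]
```

View pics/near.png

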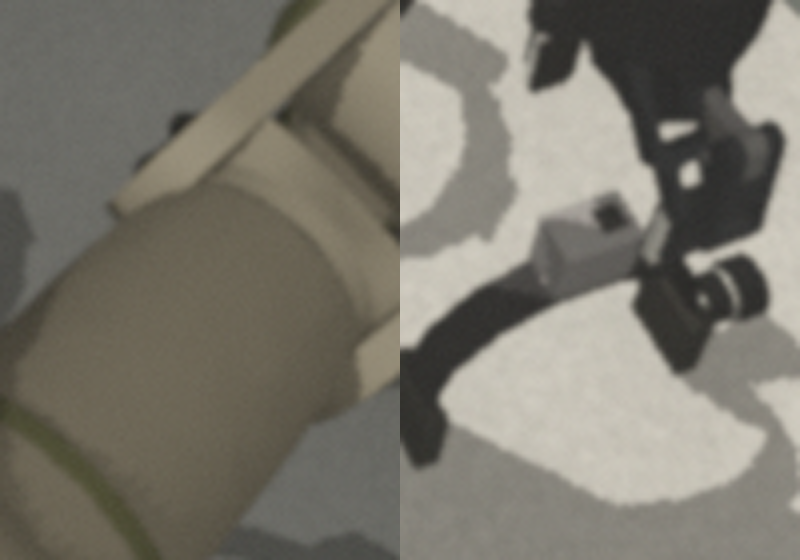

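The side view shows the open fingers straddling the box: left finger at crop (550,60), right at (655,230), box top at (590,215). Position is consistent, so I descend and grip.

```bash
python3 -m jog '[[0,0,0,0,-0.003,0.02,100],[0,0,0,0,0,0.022,100],[0,0,0,0,0,0.02,100],[0,0,0,0,0,0,100],[0,0,0,0,0,0,30],[0,0,0,0,0,0,0],[0,0,0,0,0,0,0],[0,0,0,0,0,0,0],[0,0,0,0,0,0,0],[0,0,0,0,0,0,0]]' 60
```

```text
time_s: 4.55
position: [0.4878, -0.3711, 0.1201]
tool_rot: [[-0.976, 0.218, 0.001], [0.218, 0.976, -0.001], [-0.001, -0.001, -1.0]]
ft_force: [-0.7, 2.7, 6.6]
grip_width: 0.0251
gripper_force: 61.7
```

```bash
python3 -m jog '[[0,0,0,0,0,-0.02,0],[0,0,0,0,0,-0.04,0],[0,0,0,0,0,-0.04,0],[0,0,0,0,0,-0.04,0],[0,0,0,0,0,-0.04,0],[0,0,0,0,0,-0.04,0],[0,0,0,0,0,0,0]]'
python3 - <<'E'
from h import *
b=grab('side');save(b,'lift.png')
E
```

```text
time_s: 5.42
position: [0.4879, -0.3714, 0.3419]
tool_rot: [[-0.976, 0.218, 0.003], [0.218, 0.976, -0.004], [-0.004, -0.003, -1.0]]
ft_force: [0.9, -1.0, -3.4]
grip_width: 0.0252
gripper_force: 60.6
```

View pics/lift.png

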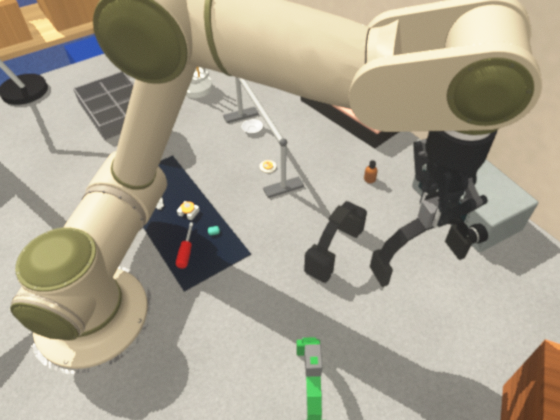

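The headset is held level: the box is between the fingers at about (445,205) and the pads at (382,268) and (460,240). The muffs at (335,240) are untouched. Carrying it across to the rail.

```bash
python3 -m jog '[[0,0,0,0.003,0.025,0,0],[0,0,0,0.005,0.045,0,0],[0,0,0,0.005,0.045,0,0],[0,0,0,0.005,0.045,0,0],[0,0,0,0.005,0.045,0,0],[0,0,0,0.005,0.045,0,0],[0,0,0,0.005,0.045,0,0],[0,0,0,0.005,0.045,0,0],[0,0,0,0.005,0.045,0,0],[0,0,0,0.005,0.045,0,0]]'
python3 -m jog '[[0,0,0,0.004,0.045,0,0],[0,0,0,0.004,0.045,0,0],[0,0,0,0.004,0.04,0,0],[0,0,0,0,0.03,0,0],[0,0,0,0,0,0,0],[0,0,0,0,0,0,0],[0,0,0,0,0,0,0]]'
```

```text
time_s: 6.72
position: [0.534, 0.0606, 0.3372]
tool_rot: [[-0.976, 0.218, -0.004], [0.218, 0.976, 0.0], [0.004, -0.001, -1.0]]
ft_force: [0.1, 0.5, -1.9]
grip_width: 0.0253
gripper_force: 60.6
time_s: 7.6
position: [0.5576, 0.2169, 0.339]
tool_rot: [[-0.976, 0.219, -0.001], [0.219, 0.976, -0.0], [0.001, -0.0, -1.0]]
ft_force: [0.3, 0.4, -1.7]
grip_width: 0.0253
gripper_force: 60.5
```

```bash
python3 -m jog '[[0,0,0,0,0,0.02,0],[0,0,0,0,0,0.035,0],[0,0,0,0,0,0.035,0],[0,0,0,0,0,0.035,0],[0,0,0,0,0,0.015,0],[0,0,0,0,0,0,0]]'
python3 - <<'E'
from h import *
a=grab('top');b=grab('side');p=observe()['position'];print(p)
c=lambda i,x,y,w,h,k:cv2.resize(i[y:y+h,x:x+w,::-1],(w*k,h*k),interpolation=cv2.INTER_CUBIC)
o=np.zeros((600,800,3),np.uint8)
o[:,:200]=c(a['pixels'],60,60,100,300,2); o[:,200:]=c(b['pixels'],180,0,200,200,3)
cv2.imwrite('pics/over.png',o)
E
```

```text
time_s: 8.35
position: [0.5577, 0.2175, 0.1992]
tool_rot: [[-0.976, 0.219, -0.001], [0.219, 0.976, -0.0], [0.001, -0.0, -1.0]]
ft_force: [0.1, -0.1, -2.1]
grip_width: 0.0256
gripper_force: 60.5
[0.55828878 0.21779707 0.20080668]
```

View pics/over.png

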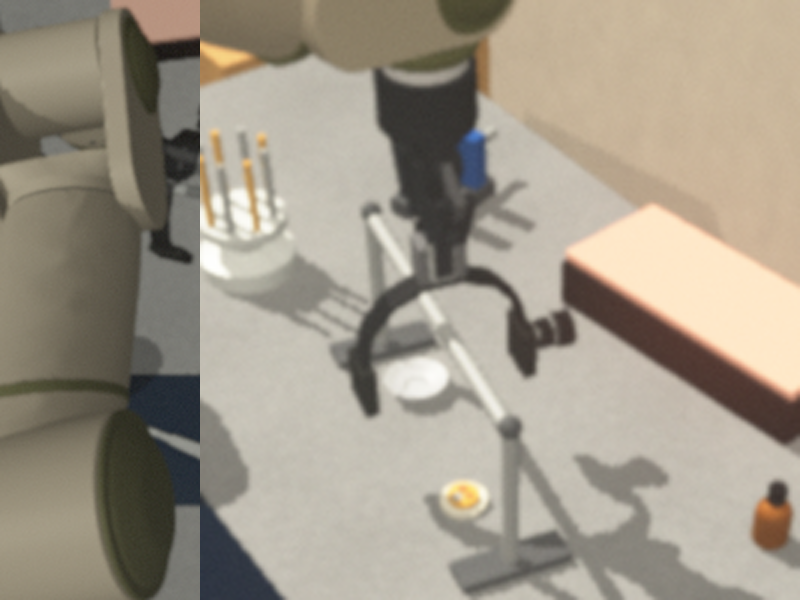

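The arch straddles the bar mid-span, with pads at crop (368,385) and (522,345) on either side, and the box above the bar at (440,260). Lowering gently until the force shows contact.

```bash
python3 -m jog '[[0,0,0,0,0,0.012,0],[0,0,0,0,0,0.012,0],[0,0,0,0,0,0.003,0],[0,0,0,0,0,0,0],[0,0,0,0,0,0,0]]'
python3 -m jog '[[0,0,0,0,0,0.002,0],[0,0,0,0,0,0,0]]'
```

```text
time_s: 9.07
position: [0.5578, 0.2179, 0.1727]
tool_rot: [[-0.976, 0.218, 0.001], [0.218, 0.976, 0.0], [-0.001, 0.0, -1.0]]
ft_force: [0.4, -0.9, -2.0]
grip_width: 0.0248
gripper_force: 60.5
time_s: 9.32
position: [0.5576, 0.2179, 0.1703]
tool_rot: [[-0.976, 0.218, -0.0], [0.218, 0.976, -0.0], [0.0, -0.0, -1.0]]
ft_force: [-0.2, 0.3, -2.3]
grip_width: 0.0251
gripper_force: 60.5
```

```bash
python3 -m jog '[[0,0,0,0,0,0.001,0],[0,0,0,0,0,0.001,0],[0,0,0,0,0,0,0]]'
```

```text
time_s: 9.7
position: [0.5578, 0.2179, 0.1691]
tool_rot: [[-0.976, 0.218, 0.001], [0.218, 0.976, 0.0], [-0.001, 0.0, -1.0]]
ft_force: [-2.7, -1.3, 4.9]
grip_width: 0.0249
gripper_force: 61.4
```

Contact (+7 N change). Releasing slowly.

```bash
python3 -m jog '[[0,0,0,0,0,0,32],[0,0,0,0,0,0,36],[0,0,0,0,0,0,42],[0,0,0,0,0,0,50],[0,0,0,0,0,0,55],[0,0,0,0,0,0,55],[0,0,0,0,0,0,55]]'
python3 - <<'E'
from h import *
b=grab('side')
cv2.imwrite('pics/rel.png',cv2.resize(b['pixels'][30:180,180:380,::-1],(800,600),interpolation=cv2.INTER_CUBIC))
E
```

```text
time_s: 10.58
position: [0.5576, 0.2179, 0.1683]
tool_rot: [[-0.976, 0.218, -0.0], [0.218, 0.976, -0.0], [0.0, -0.0, -1.0]]
ft_force: [-1.0, -0.1, -0.9]
grip_width: 0.0469
gripper_force: 0.0
```

View pics/rel.png

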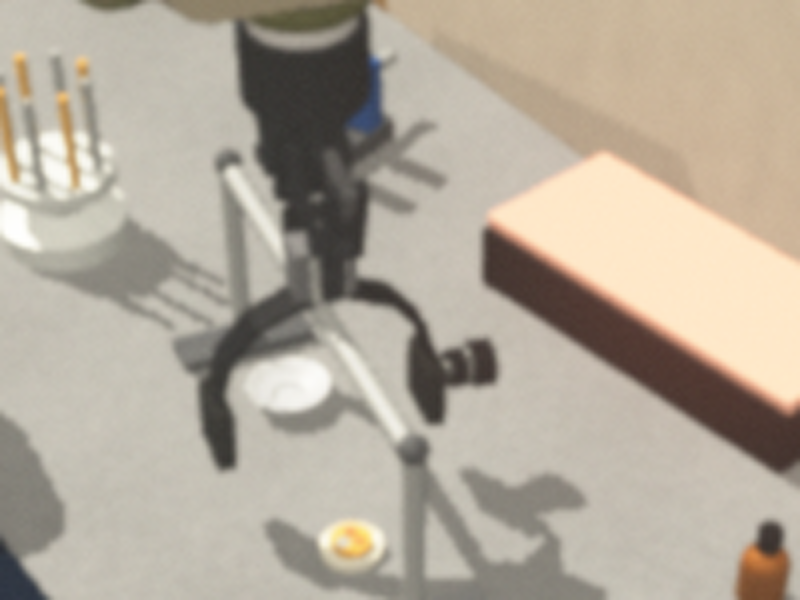

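The fingers are open and the headset hangs upright over the bar, pads at crop (215,420) and (427,375). Withdrawing straight up.

```bash
python3 -m jog '[[0,0,0,0,0,-0.005,70],[0,0,0,0,0,-0.015,80],[0,0,0,0,0,-0.03,80],[0,0,0,0,0,-0.04,80],[0,0,0,0,0,-0.04,80],[0,0,0,0,0,-0.03,80],[0,0,0,0,0,0,80],[0,0,0,0,0,0,80]]'
python3 - <<'E'
from h import *
b=grab('side')
cv2.imwrite('pics/fin.png',cv2.resize(b['pixels'][30:180,180:380,::-1],(800,600),interpolation=cv2.INTER_CUBIC))
E
```

```text
time_s: 11.62
position: [0.5573, 0.2178, 0.3278]
tool_rot: [[-0.976, 0.218, -0.001], [0.218, 0.976, -0.0], [0.001, -0.0, -1.0]]
ft_force: [-1.1, 1.2, -0.1]
grip_width: 0.0688
gripper_force: 0.0
```

View pics/fin.png

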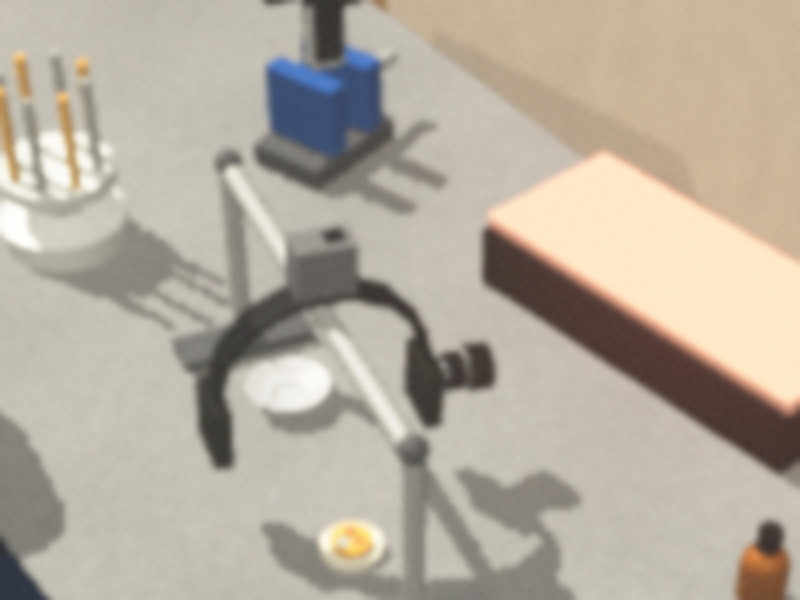

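The headset hangs alone on the bar, box at (322,260), with the gripper clear above. I let it settle, check for motion, then hand in.

```bash
python3 -m jog '[[0,0,0,0,0,0,80],[0,0,0,0,0,0,80],[0,0,0,0,0,0,80],[0,0,0,0,0,0,80],[0,0,0,0,0,0,80],[0,0,0,0,0,0,80],[0,0,0,0,0,0,80],[0,0,0,0,0,0,80],[0,0,0,0,0,0,80],[0,0,0,0,0,0,80]]' >/dev/null
python3 -m jog '[[0,0,0,0,0,0,80],[0,0,0,0,0,0,80],[0,0,0,0,0,0,80],[0,0,0,0,0,0,80],[0,0,0,0,0,0,80],[0,0,0,0,0,0,80],[0,0,0,0,0,0,80],[0,0,0,0,0,0,80],[0,0,0,0,0,0,80],[0,0,0,0,0,0,80]]' >/dev/null
python3 - <<'E'
from h import *
g=[]
for i in range(8):
    p=grab('side')['pixels'][85:150,225:310].astype(float); m=(p.sum(2)<170); v,u=np.nonzero(m); L=u<265-225-5
    g.append((u[L].mean(),v[L].mean(),u[~L].mean(),v[~L].mean()))
print(np.array(g).round(2))
E
```

```text
[[ 8.75 55.   51.75 22.  ]
 [10.   54.   55.67 24.67]
 [ 9.5  53.5  54.5  25.  ]
 [ 9.   53.5  57.33 30.  ]
 [10.   59.   52.   21.17]
 [  nan   nan 59.   24.67]
 [10.5  57.5  55.29 33.14]
 [ 9.5  46.75 54.   23.25]]<stdin>:5: RuntimeWarning: Mean of empty slice.
  ret = ret.dtype.type(ret / rcount)
```

```bash
python3 - <<'E'
from h import *
g=[]
for i in range(10):
    d=grab('side');p=d['pixels'][85:150,225:310].astype(float); m=(p.sum(2)<255); v,u=np.nonzero(m); L=u<35
    g.append((u[L].mean(),v[L].mean(),u[~L].mean(),v[~L].mean()))
print(np.array(g).round(2))
cv2.imwrite('pics/fin2.png',cv2.resize(d['pixels'][30:180,180:380,::-1],(800,600),interpolation=cv2.INTER_CUBIC))
E
```

```text
[[14.01 35.9  65.81 27.01]
 [13.94 35.9  65.95 27.15]
 [14.01 35.9  65.83 27.11]
 [14.   35.88 65.81 27.17]
 [13.88 36.03 65.85 27.12]
 [13.89 35.96 65.75 27.03]
 [13.97 36.   65.94 27.05]
 [13.92 35.98 65.82 27.08]
 [14.02 35.88 65.74 27.15]
 [14.01 35.92 65.83 27.09]]
```

View pics/fin2.png

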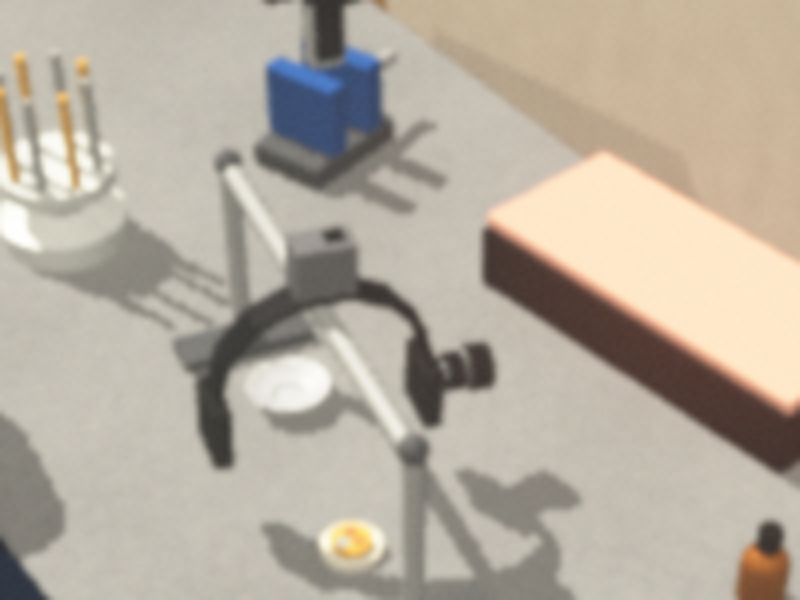

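The picture is unchanged from the last one: box at (322,260), headset upright, square and at rest.

```bash
python3 -c "
from rig import job; print(job.close_job())"
```

```text
the job is handed in; nothing more can be done
None
```

The loupe headset hangs upright, square and at rest over the rail bar about midway between the posts, the gripper is clear of it, I did not touch the ear defenders, and the job is handed in; the hand-in returned no verdict.

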